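Plug a relay module flush into its carrier

TASK

From the white rack, take the grey module that has a round raised pad on its flat top, and stand it on the black mat to change your grip, letting go of it there. Then set it in the recess between the two steel cheeks of the aluminium carrier and press it gently, never with more than 50 N, until its housing sits flush on the carrier's deck. Leave the other modules in the rack and do not disturb the other things on the bench.

Things in the scene. Friction and masses are not known exactly. Their poses are not given: they have to be found in the camera images.
- module: The module to plug in: grey housing 54 x 30 x 40 mm (body x, y, z) on a black tongue 44 x 22 x 12 mm, on which it stands. Origin: centre of the tongue's underside; housing from z = 12 to 52 mm, long side along x. 0.08 to 0.16 kg. On top a round metal pad 24 mm across, 4 mm high (to z = 56 mm), good to press on. It stands in any of the rack's three places.
- shoulder (a point): Point of the module at the centre of the housing's underside (12 mm above the module's origin), the face that must come flush with the carrier's deck.
- flat_module: A module that stays in the rack, with a flat top: grey housing 54 x 30 x 40 mm (body x, y, z) on a black tongue 44 x 22 x 12 mm, on which it stands. Origin: centre of the tongue's underside; housing from z = 12 to 52 mm, long side along x. 0.08 to 0.16 kg. 
- finned_module: A module that stays in the rack, with five 10 mm high fins on its top (62 mm high in all): grey housing 54 x 30 x 40 mm (body x, y, z) on a black tongue 44 x 22 x 12 mm, on which it stands. Origin: centre of the tongue's underside; housing from z = 12 to 52 mm, long side along x. 0.08 to 0.16 kg. 
- rack: Fixed white rack 80 x 152 x 16 mm (x, y, z), origin at the centre of its underside. Pockets 8 mm deep (floor z = 8 mm, 1.5 mm play) at y = -40, 0, 40 mm hold the modules, long side along x. Only 10 mm is free between their broad sides, and to the 66 mm high end cheeks at y = +-68 mm: take a module by its free narrow ends, across 54 mm.
- mat: Fixed black rubber mat 260 x 190 x 3 mm (x, y, z), origin at the centre of its underside, top at z = 3 mm. A screwdriver lies across its far part (about x = +95 mm); the middle and the near part are free.
- carrier: Fixed aluminium block 150 x 90 x 26 mm (x, y, z), origin at the centre of its underside, deck at z = 26 mm; recess in its middle, long side along x. Steel cheeks stand at both ends of the recess (x = +-32 to +-38 mm, 40 mm wide in y, 60 mm above the deck), so the module must be held by its broad sides (across 30 mm, along y).
- recess (a point): Centre of the recess's mouth, on the deck, axes as the carrier's. Mouth 47 x 25 mm (x, y): the tongue has 1.5 mm play on each side, either way round. A black sliding contact plate closes it 6 mm below the deck.
- socket (a joint): The contact plate in the recess: 0 when up, grows to about 0.006 m as the module is pressed home (7 mm at most). It slides down against a friction of about 6 N and stays where it is left; the module's weight alone does not move it, so a module just put in stands 6 mm proud.
- jar: Small glass jar with steel cap, 44 mm across, 45 mm high, loose, at the mat's near right corner. Origin at its underside.
- spool: White flanged spool, 44 mm across, 30 mm high, loose, beyond the mat. Origin at its underside.
- weight: Brass cylinder 36 mm across, 25 mm high, loose, at the mat's near left corner. Origin at its underside.
- screwdriver: Screwdriver 170 mm long with orange handle lying on the mat's far part.
- brush: Flat brush 150 mm long, wooden handle, lying beyond the mat, across the robot's x.
Not all that is in view belongs to the job. What is shaped like the module but red is not meant.

How it is judged:
On the way:
1. the module stands upright on the mat, let go (x of module in the frame of mat between -0.14 and 0.14 m and y of module in the frame of mat between -0.105 and 0.105 m and z of module in the frame of mat between 0 and 0.008 m and angle between module's own z axis and vertical below 0.1 rad and linear speed of module below 0.02 m/s and contact force between the fingers and module below 0.1 N), for 0.2 s.
At the end, for the whole second after the job is handed in: The module stands in the recess, released and at rest: its shoulder within 1.8 mm of the carrier's deck, upright within 0.05 rad, centred within 4 mm and in line with the recess within 0.12 rad, and the contact plate pushed down by more than 4 mm (horizontal distance between shoulder and recess below 0.004 m and z of shoulder in the frame of recess between -0.003 and 0.0018 m and angle between the x axis of module and the x axis of carrier, either way round below 0.12 rad and angle between module's own z axis and vertical below 0.05 rad and value of joint socket above 0.004 m and linear speed of module below 0.02 m/s and contact force between the fingers and module below 0.1 N); the robot touches nothing.
It fails at once if the module is pressed on the carrier with more than 50 N (contact force between module and carrier above 50 N).
It fails at once if the flat module is moved more than 20 mm or tipped (distance of flat_module from where it was at the start of the episode above 0.02 m or angle between flat_module's own z axis and vertical above 0.3 rad).
It fails at once if the finned module is moved more than 20 mm or tipped (distance of finned_module from where it was at the start of the episode above 0.02 m or angle between finned_module's own z axis and vertical above 0.3 rad).
It fails at once if the jar, spool, weight, screwdriver or brush is pushed more than 30 mm (distance of any of jar, spool, weight, screwdriver, brush from where it was at the start of the episode above 0.03 m).
It also fails if it takes over 64 s, if anything falls off the work surface, if the arm or the gripper's body presses on something with over 40 N, if the wrist force passes 120 N, or if a joint passes its speed limit or range.

ROBOT

A 6-joint arm with a two-finger parallel gripper is mounted at the origin on the work surface. World frame = base frame: x ahead of the robot, y to its left, z up, the work surface at z = 0. Lengths are in m, angles in rad, forces in N, time in s.
With the tool pointing down it reaches from about 0.3 to 0.875 m from the base axis. Payload 6.4 kg.
Tool frame: the origin (TCP) lies midway between the tips of the shut fingers; the grasp point (between the pads) lies 19 mm behind it; z points along the fingers, y is the line along which they close (so a half turn about z gives the same grasp; the last joint's range is limited). The gripper opens to 85 mm and grips with 20 to 120 N. Pads are 22 mm wide; open, the fingers measure 114 mm over their backs; the gripper's body (76 mm by 85 mm) begins 54 mm behind the grasp point. The pads swing forward as they close: fully open they stand 13 mm farther back than shut.
Start: joints at [-1.53, 0.181, 1.607, -0, 1.354, -0.206], TCP at [0.14, -0.558, 0.208] pointing down, gripper open.
Joint ranges: [-2.99, 2.99], [-0.89, 2.07], [0.3, 2.58], [-1.14, 4.28], [0, 2.63], [-3.12, 3.12]. Speed limits (rad/s): [2.57, 2.57, 3.01, 3.14, 3.14, 3.14].

INTERFACE

Orientations are given as a unit quaternion [w, x, y, z].
In Python, from bench import * gives the robot as it stands.
- The arm moves only by the tool play_rows, never from a script. Its argument "plan" is a list of rows, each a list of 3 entries, a list of its own where there are three numbers: the finger opening in mm, from 0 to 85.4, then the shift along the tool's x, y, z normalised to -1 to 1, where 1 is 40 cm, then the turn about the tool's z normalised to -1 to 1, where 1 is pi rad. A call has 1 to 10 rows; each row is the pose to reach, as a shift and turn from the pose commanded when the call began, along the tool's axes at that moment, turning the shorter way round; what a row does not reach only later rows make up. A row lasts 1/10 s, in which the tool goes at most 50 mm and 8.59 degrees, less where a joint would pass 70% of its speed; a pose out of reach is approached as far as the arm can. A call with a number of a shift or a turn outside -1 to 1 is refused whole. A call with a gripper value outside its range is refused whole. The fingers move at their own pace and stop on an object; the grip force is fixed at half the most. Time passes only in rows, so rows that repeat a pose let the fingers close. It gives the time, the measured TCP pose, the force, the opening and the grip force at its end, in the units of the state.
- get_obs(): the state, without advancing time (a new reading comes with each control period).
- camera(name): name is "side" or "top" or "wrist"; returns a dict with "image" (400x640x3 uint8, red, green, blue), "range_z" (400x640 float32, m along the optical axis (not along the pixel's ray), 0 where there is no reading), "intrinsics" (3x3 intrinsics, pixels), "k1" (the pictures are not rectified: a ray, as slopes to the right and down, at radius r is drawn at 1 + k1 r^2 times it, then the intrinsics apply), "rvec" (rotation vector, rad) and "tvec" (3), from world to camera coordinates, as OpenCV has them; the wrist camera has in their place "T_tool_cam" (4x4, takes a point from camera to tool coordinates, whose origin is the TCP and whose axes are the flange's). Camera axes: x right, y down, z forward; pixel columns grow to the right and rows downward; lengths in m; the calibration is good to about 2 mm. A picture is of the moment at which its call begins: read the wrist's pose just before it.
- hand_in(): hands the job in; it is judged then, once.
Trained networks look in a picture, given as the dict that the camera call returned (one of the last four; its "shot" number tells which), for a name from the list of things; names that differ only in an ending like _2 or _b are one class to them, and where a whole thing is asked for, a point or a joint stands for the part that bears it (a point fixed in the world has none). Each returns a list of dicts, best first, with "conf" (0 to 1); they miss things now and then, are a little off and sometimes report something else, mostly with a low value. They report only what shows in the picture. A call takes as long as a camera call. They do not tell look-alikes from the thing itself.
- search_frame(picture, label): "rect" ([centre column, centre row, width, height] in pixels, round what is visible of it).
- masks_of(picture, label): "mask" (400x640 bool, what is visible of it) and "rect" ([centre column, centre row, width, height] in pixels, round what is visible of it).
The state is a dict: "time_s": time; "q": joint angles; "dq": joint speeds; "joint_efforts": joint torques, N m; "eef_pos": TCP position; "eef_rot": TCP orientation; "wrist_force": force on the tool from outside, world axes, zero at the start; "torque": the same for the moment, N m; "opening": opening from 0.0 (shut) to 1.0 (fully open); "grasp_force": force on a finger pad.
Only numpy, scipy, OpenCV 4.12 (cv2) and the standard library are available. Lean on these libraries where they do the work, as an engineer would, in place of code of your own. Each camera call takes 0.05 s, during which the arm holds its last target. There are 200 camera calls.

## Working session

There is one attempt and no reset: what is moved stays moved. The work goes in short steps, Python scripts to look and compute and a tool call to move; the robot and the scene stay as the last step left them, time stands still between calls to the robot, and variables do not carry over. Pictures are saved under pics/ and viewed, at most 10 in all, crops included, and the job is handed in when it is done.

Besides the shell and the picture viewer there is one more tool, called after "Call:" by a JSON object that holds its "op" and its "data", one argument or row to a line. play_rows: Moves the arm, as the interface text tells. Its arguments: {"type":"object","properties":{"plan":{"type":"array","items":{"type":"array"}}},"required":["plan"]}

```bash
mkdir -p pics; ls; cat > h.py <<'E'
from bench import *
import numpy as np, cv2
from scipy.spatial.transform import Rotation as R
def Rq(q): return R.from_quat([q[1],q[2],q[3],q[0]]).as_matrix()
def pose(c,obs=None):
    """world-from-camera 4x4"""
    T=np.eye(4)
    if 'T_tool_cam' in c:
        T[:3,:3]=Rq(obs['eef_rot']);T[:3,3]=obs['eef_pos'];return T@np.array(c['T_tool_cam'])
    r=cv2.Rodrigues(np.array(c['rvec'],float))[0];T[:3,:3]=r.T;T[:3,3]=-r.T@np.array(c['tvec']).ravel();return T
def cloud(c,obs=None):
    """400x640x3 world points (nan where no range)"""
    T=pose(c,obs);v,u=np.mgrid[:400,:640].astype(np.float64)
    p=np.stack([u.ravel(),v.ravel()],1)[:,None]
    n=cv2.undistortPoints(p,np.array(c['intrinsics'],float),np.array([c['k1'],0,0,0.]))[:,0]
    z=c['range_z'].ravel().astype(float);z=np.where(z>0,z,np.nan)
    P=np.c_[n*z[:,None],z]
    return (P@T[:3,:3].T+T[:3,3]).reshape(400,640,3)
def save(c,name): cv2.imwrite('pics/'+name,cv2.cvtColor(c['image'],cv2.COLOR_RGB2BGR))
E
python3 - <<'E'
from h import *
o=get_obs();print(o)
for n in ['top','side']:
    c=camera(n);save(c,n+'.png');np.savez('pics/'+n,cl=cloud(c))
    print(n,pose(c)[:3,3],c['intrinsics'][0],c['k1'])
    cl=cloud(c)
    for l in ['module','flat_module','finned_module','rack','mat','carrier']:
        for d in masks_of(c,l)[:4]:
            m=d['mask'];print(l,round(d['conf'],2),np.round(d['rect']),np.round(np.nanmedian(cl[m],0),3))
E
```

```text
pics
{'time_s': 0.0, 'q': array([-1.53029778e+00,  1.81495540e-01,  1.60800454e+00,  1.88239701e-05,
        1.35383178e+00, -2.06337578e-01]), 'dq': array([ 1.11353751e-04,  6.03744151e-05, -1.40406162e-03, -7.86286707e-04,
       -3.23927718e-04, -1.04181150e-03]), 'joint_efforts': array([-1.06874231e-03, -4.44875157e+01, -3.51336622e+01, -4.40202302e-04,
        9.01429681e-03,  4.29312905e-06]), 'eef_pos': array([ 0.1404715 , -0.556963  ,  0.20681147]), 'eef_rot': array([-8.65850201e-04,  9.92393528e-01,  1.23102918e-01,  8.11821227e-05]), 'wrist_force': array([ 0.65693766,  0.33488214, -0.09234782]), 'torque': array([-0.00366872, -0.01653159, -0.00104696]), 'grasp_force': 0.0, 'opening': 1.0029021669938556}
top [ 0.4775823  -0.00544362  1.01686117] [414.11440417   0.         324.3086038 ] 0.0007651601941665428
module 0.67 [212. 172.  26.  20.] [0.643 0.242 0.053]
module 0.61 [210. 221.  22.  24.] [0.525 0.239 0.061]
flat_module 0.57 [176. 228.  17.  28.] [0.509 0.317 0.06 ]
flat_module 0.34 [211. 220.  16.  22.] [0.526 0.238 0.061]
finned_module 0.79 [191. 225.  23.  28.] [0.517
[... 296 characters left out ...]
 201.  11.  19.] [ 0.571 -0.256  0.021]
side [0.16425313 0.50852227 0.63300386] [442.1239272    0.         323.79220738] -0.03171998682331683
module 0.72 [183. 268.  33.  46.] [0.633 0.254 0.046]
module 0.71 [229. 299.  35.  34.] [0.514 0.249 0.059]
module 0.24 [217. 325.  96. 118.] [0.491 0.321 0.016]
flat_module 0.71 [203. 338.  46.  41.] [0.498 0.326 0.059]
flat_module 0.41 [288. 176.  18.   8.] [ 0.675 -0.073  0.005]
finned_module 0.73 [216. 317.  39.  42.] [0.504 0.289 0.059]
rack 0.87 [217. 326.  97. 113.] [0.49  0.325 0.017]
mat 0.78 [324. 235. 162. 112.] [0.498 0.014 0.002]
mat 0.69 [367. 147.  76.  58.] [ 0.563 -0.236  0.025]
carrier 0.68 [370. 149.  71.  58.] [ 0.563 -0.237  0.025]
```

```bash
python3 - <<'E'
import cv2
a=cv2.imread('pics/top.png');b=cv2.imread('pics/side.png')
t=cv2.resize(a[130:300,140:480],(800,400),interpolation=cv2.INTER_CUBIC)
cv2.imwrite('pics/topc.png',t)
s=cv2.resize(b[230:400,130:300],(600,600),interpolation=cv2.INTER_CUBIC)
cv2.imwrite('pics/sidec.png',s)
E
```

```text
(no output)
```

View pics/topc.png

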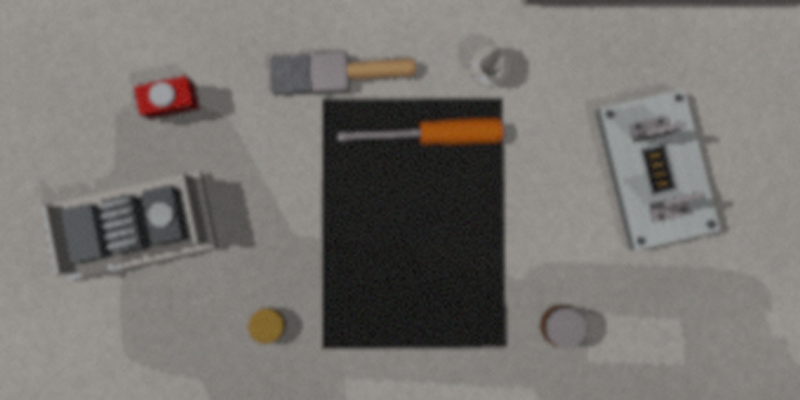

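View pics/sidec.png

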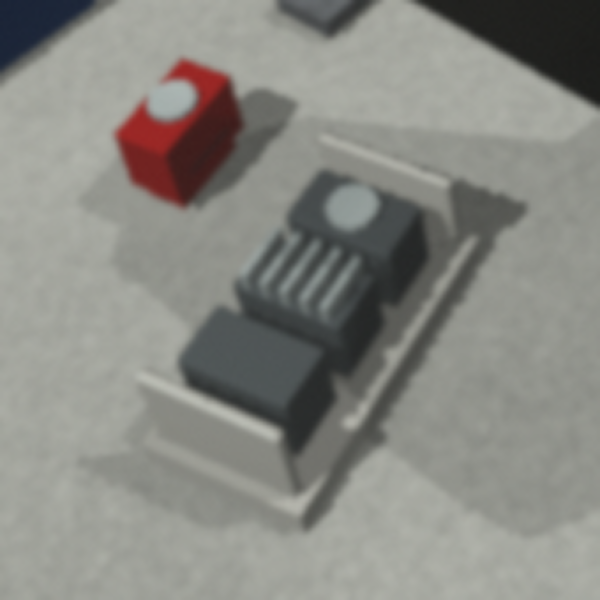

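Candidates in the top picture are red padded (211,171), flat (176,228), finned (191,225) and grey padded (208,220). I choose the grey padded one nearest the mat, which the side crop confirms. I go by way of the carrier for a wrist look.

Call:
{"op": "play_rows", "data": {
  "plan": [
    [85,[0.98,-0.49,-0.1],0],
    [85,[0.98,-0.49,-0.1],0],
    [85,[0.98,-0.49,-0.1],0],
    [85,[0.98,-0.49,-0.1],0],
    [85,[0.98,-0.49,-0.1],0],
    [85,[0.98,-0.49,-0.1],0],
    [85,[0.98,-0.49,-0.1],0],
    [85,[0.98,-0.49,-0.1],0],
    [85,[0.98,-0.49,-0.1],0],
    [85,[0.98,-0.49,-0.1],0]
  ]
}}

```text
time_s: 1.7
eef_pos: [0.476, -0.2684, 0.2485]
eef_rot: [0.0, 0.992, 0.126, 0.001]
wrist_force: [0.7, -0.2, -0.1]
opening: 0.995
grasp_force: 0.0
```

```bash
python3 - <<'E'
from h import *
o=get_obs();c=camera('wrist');save(c,'w1.png');cl=cloud(c,o);np.savez('pics/w1',cl=cl)
print(o['time_s'],o['eef_pos'],o['q']);print(np.round(c['T_tool_cam'],3),c['intrinsics'])
for l in ['carrier','recess']:
    for d in masks_of(c,l)[:3]: print(l,d['conf'],d['rect'],np.nanmedian(cl[d['mask']],0))
E
```

```text
1.7 [ 0.47601846 -0.26837466  0.24850314] [-7.31676027e-01  8.28320558e-02  1.63326866e+00  1.62519531e-03
  1.42392635e+00  5.86464638e-01]
[[ 0.    -0.946 -0.323  0.083]
 [ 1.     0.     0.     0.001]
 [ 0.    -0.323  0.946 -0.166]
 [ 0.     0.     0.     1.   ]] [[333.10736292   0.         318.71681888]
 [  0.         333.10736292 201.65851497]
 [  0.           0.           1.        ]]
carrier 0.63 [326.6, 81.4, 21.7, 38.2] [ 0.56730226 -0.25499911  0.02010209]
carrier 0.58 [330.8, 77.3, 85.1, 146.5] [ 0.57449818 -0.2537915   0.02613135]
recess 0.81 [328.1, 76.5, 88.5, 145.9] [ 0.57438481 -0.2537938   0.02612613]
```

View pics/w1.png

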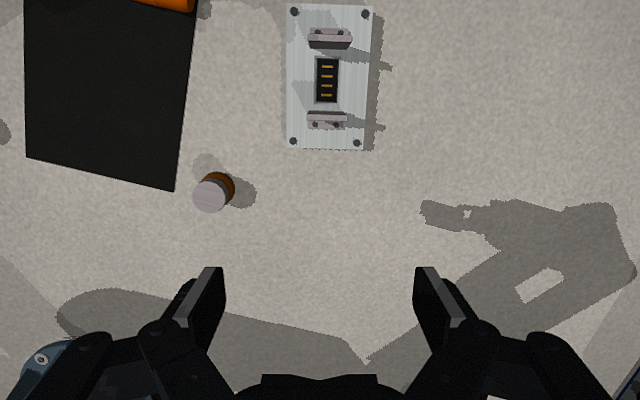

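The wrist picture shows the carrier (331,77), its recess (327,80) between cheeks at rows 38 and 120, and the jar at (213,192). Now I fit it and go on to the rack.

```bash
cat >> h.py <<'E'
def rect(P):
    """minAreaRect of world xy points (m) -> centre, (long,short) mm, yaw deg of long axis in (-90,90]"""
    (c,(w,h),a)=cv2.minAreaRect((P[:,:2]*1000).astype(np.float32))
    if w<h: w,h,a=h,w,a+90
    return np.round(np.array(c)/1000,4),(round(w,1),round(h,1)),round((a+90)%180-90,2)
def trim(P,k=0.5):
    return P
E
python3 - <<'E'
from h import *
cl=np.load('pics/w1.npz')['cl'];P=cl.reshape(-1,3);P=P[~np.isnan(P[:,0])]
n=(abs(P[:,0]-.57)<.1)&(abs(P[:,1]+.254)<.08);P=P[n]
D=P[(P[:,2]>.022)&(P[:,2]<.032)];print('deck',rect(D),np.median(D[:,2]))
C=P[(P[:,2]>.081)];print('cheeks',rect(C),C[:,2].max(),len(C))
F=P[(P[:,2]>.016)&(P[:,2]<.0225)&(abs(P[:,0]-.57)<.03)&(abs(P[:,1]+.254)<.025)];print('floor',rect(F),len(F),np.median(F[:,2]))
for nm in ['top','side']:
    Q=np.load(f'pics/{nm}.npz')['cl'].reshape(-1,3);Q=Q[~np.isnan(Q[:,0])]
    D=Q[(Q[:,2]>.020)&(Q[:,2]<.032)&(abs(Q[:,0]-.57)<.1)&(abs(Q[:,1]+.254)<.08)];print(nm,'deck',rect(D),np.median(D[:,2]))
    M=Q[(Q[:,2]>.050)&(Q[:,2]<.08)&(abs(Q[:,0]-.52)<.05)&(abs(Q[:,1]-.28)<.085)];print(nm,'rackstuff',rect(M))
    M=M[(M[:,1]<.27)];H=np.histogram(M[:,2],bins=np.arange(.05,.08,.002));print(H[0])
E
```

```text
deck (array([ 0.5677, -0.2554]), (149.8, 90.2), 12.75) 0.026116996374635215
cheeks (array([ 0.5404, -0.2616]), (140.0, 136.1), -86.26) 0.36015176660205045 26964
floor (array([ 0.5677, -0.255 ]), (46.5, 25.3), 11.74) 892 0.020100564822493866
top deck (array([ 0.5705, -0.2555]), (150.2, 91.4), 12.82) 0.027111860099643836
top rackstuff (array([0.5176, 0.2825]), (143.5, 69.3), -77.77)
[ 16  15  11  37  53 126  89  76  57  23   5   4   0   0]
side deck (array([ 0.5687, -0.2524]), (150.9, 98.2), 12.96) 0.025355283953544472
side rackstuff (array([0.5149, 0.2852]), (143.3, 67.7), -78.35)
[ 60  42  69  86 294 133 142 126  14   4   2   0   0   0]
```

Call:
{"op": "play_rows", "data": {
  "plan": [
    [85,[0.43,-0.99,0],-0.487],
    [85,[0.43,-0.99,0],-0.487],
    [85,[0.43,-0.99,0],-0.487],
    [85,[0.43,-0.99,0],-0.487],
    [85,[0.43,-0.99,0],-0.487],
    [85,[0.43,-0.99,0],-0.487],
    [85,[0.43,-0.99,0],-0.487],
    [85,[0.43,-0.99,0],-0.487],
    [85,[0.43,-0.99,0],-0.487],
    [85,[0.43,-0.99,0],-0.487]
  ]
}}

```text
time_s: 2.85
eef_pos: [0.5428, 0.1564, 0.2474]
eef_rot: [-0.0, 0.639, 0.769, 0.0]
wrist_force: [0.2, -1.2, -0.7]
opening: 0.996
grasp_force: 0.0
```

Call:
{"op": "play_rows", "data": {
  "plan": [
    [85,[0.1,0,0],-0.01],
    [85,[0.1,0,0],-0.01],
    [85,[0.1,0,0],-0.01],
    [85,[0.1,0,0],-0.01]
  ]
}}

```text
time_s: 3.25
eef_pos: [0.5361, 0.192, 0.2476]
eef_rot: [0.0, 0.631, 0.776, -0.0]
wrist_force: [-0.2, -0.5, 0.6]
opening: 0.995
grasp_force: 0.0
```

```bash
python3 - <<'E'
from h import *
o=get_obs();c=camera('wrist');save(c,'w2.png');cl=cloud(c,o);np.savez('pics/w2',cl=cl)
T=Rq(o['eef_rot']);print(o['time_s'],o['eef_pos'],np.round(np.degrees(o['q'])),'xyaw',np.degrees(np.arctan2(T[1,0],T[0,0])))
P=cl.reshape(-1,3);P=P[~np.isnan(P[:,0])]
for l in ['module','finned_module','flat_module','rack']:
    for d in masks_of(c,l)[:2]: print(l,round(d['conf'],2),d['rect'],np.nanmedian(cl[d['mask']],0))
E
```

```text
3.25 [0.53606211 0.19201361 0.2475719 ] [ 8.  8. 90. -0. 82. -4.] xyaw 101.75764984448794
module 0.73 [316.2, 118.8, 49.5, 32.1] [0.5227786  0.24526801 0.06025889]
module 0.72 [423.0, 137.0, 39.6, 54.6] [0.63726204 0.24750862 0.05190086]
finned_module 0.78 [317.7, 74.7, 56.4, 34.7] [0.51424367 0.28306539 0.06056909]
flat_module 0.8 [315.9, 32.6, 60.9, 40.3] [0.50628961 0.32047095 0.05983175]
rack 0.84 [318.2, 74.8, 79.0, 149.5] [0.51460768 0.28224234 0.01665048]
```

View pics/w2.png

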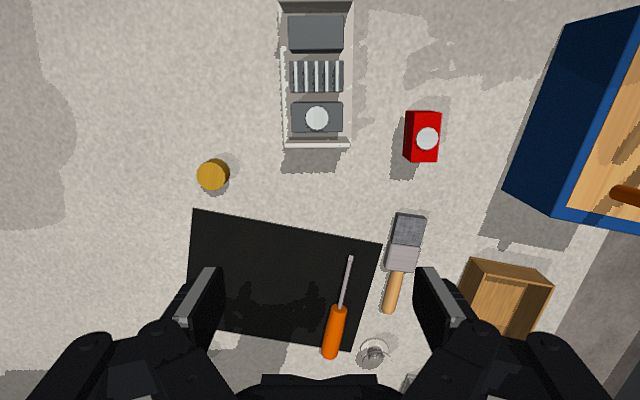

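The wrist view shows the grey padded module at (316,118), finned at (316,76), flat at (316,33), and red look-alike at (423,137). A rail runs along the near side of the rack (column 283).

```bash
python3 - <<'E'
from h import *
cl=np.load('pics/w2.npz')['cl'];sub=cl[0:155,270:360].reshape(-1,3);sub=sub[~np.isnan(sub[:,0])]
m=cl[100:138,285:348].reshape(-1,3)
T=m[(m[:,2]>.0575)&(m[:,2]<.0625)];print('top',rect(T),np.median(T[:,2]),len(T))
Pd=m[(m[:,2]>.0625)&(m[:,2]<.068)];print('pad',rect(Pd),np.median(Pd[:,2]),len(Pd))
# neighbours: flat top
f=cl[10:56,285:350].reshape(-1,3);f=f[(f[:,2]>.0575)&(f[:,2]<.0625)];print('flat',rect(f))
# rail: points in module frame
a=np.radians(12);c0=np.array([.5228,.2453]);d=sub[:,:2]-c0
u=d@[np.cos(a),np.sin(a)];v=d@[-np.sin(a),np.cos(a)]
for lo in range(-50,50,4):
    k=(u>lo/1e3)&(u<(lo+4)/1e3)&(abs(v)<.02)
    if k.any(): print(lo,np.round(np.percentile(sub[k,2],[5,50,95]),3),end='; ')
E
```

```text
top (array([0.5226, 0.244 ]), (53.6, 30.0), 12.97) 0.05993216255415165 1114
pad (array([0.5183, 0.2411]), (34.1, 23.2), 31.45) 0.06401881011496616 412
flat (array([0.5055, 0.3219]), (53.8, 30.8), 12.55)
-50 [-0.001 -0.     0.001]; -46 [-0.002 -0.     0.001]; -42 [0.015 0.016 0.017]; -38 [0.015 0.016 0.017]; -34 [0.015 0.016 0.017]; -30 [0.015 0.059 0.061]; -26 [0.016 0.06  0.061]; -22 [0.016 0.06  0.061]; -18 [0.016 0.06  0.061]; -14 [0.016 0.06  0.064]; -10 [0.016 0.061 0.065]; -6 [0.015 0.063 0.065]; -2 [0.016 0.063 0.065]; 2 [0.016 0.063 0.065]; 6 [0.016 0.061 0.065]; 10 [0.016 0.06  0.064]; 14 [0.016 0.06  0.061]; 18 [0.015 0.06  0.061]; 22 [0.016 0.06  0.061]; 26 [0.015 0.058 0.061]; 30 [0.015 0.016 0.017]; 34 [0.015 0.016 0.018]; 38 [-0.001  0.016  0.017]; 42 [-0.001  0.     0.001]; 46 [-0.001 -0.     0.001];
```

Call:
{"op": "play_rows", "data": {
  "plan": [
    [85,[0.134,-0.007,0.1],-0.004],
    [85,[0.134,-0.007,0.2],-0.004],
    [85,[0.134,-0.007,0.3],-0.004],
    [85,[0.134,-0.007,0.36],-0.004],
    [85,[0.134,-0.007,0.36],-0.004],
    [85,[0.134,-0.007,0.36],-0.004]
  ]
}}

```text
time_s: 4.1
eef_pos: [0.5224, 0.2453, 0.1042]
eef_rot: [0.0, 0.625, 0.78, -0.0]
wrist_force: [0.1, -0.1, 1.1]
opening: 0.996
grasp_force: 0.0
```

```bash
cat >> h.py <<'E'
def go(xyz,xyaw):
    """row numbers to bring TCP to world xyz, tool x at xyaw deg"""
    o=get_obs();M=Rq(o['eef_rot']);y=np.degrees(np.arctan2(M[1,0],M[0,0]))
    s=M.T@(np.array(xyz)-o['eef_pos'])/.4;t=-((xyaw-y+180)%360-180)/180
    print('t',o['time_s'],'tcp',np.round(o['eef_pos'],4),'xyaw',round(y,2),'shift',np.round(s,4),'turn',round(t,4),'q',np.round(np.degrees(o['q'])),'tilt',np.round(M[:2,2],4))
E
python3 - <<'E'
from h import *
go([.5226,.244,.026],102.5)
E
```

```text
t 4.1 tcp [0.5224 0.2453 0.1042] xyaw 102.58 shift [-0.0033 -0.0002  0.1956] turn 0.0005 q [13. 17. 97. -0. 66.  1.] tilt [ 0. -0.]
```

Call:
{"op": "play_rows", "data": {
  "plan": [
    [85,[-0.003,0,0.08],0],
    [85,[-0.003,0,0.16],0],
    [85,[-0.003,0,0.195],0],
    [85,[-0.003,0,0.195],0],
    [60,[-0.003,0,0.195],0],
    [40,[-0.003,0,0.195],0],
    [40,[-0.003,0,0.195],0],
    [40,[-0.003,0,0.195],0],
    [40,[-0.003,0,0.195],0],
    [40,[-0.003,0,0.195],0]
  ]
}}

```text
time_s: 5.1
eef_pos: [0.524, 0.2448, 0.0283]
eef_rot: [0.001, 0.625, 0.781, 0.001]
wrist_force: [-1.2, -0.9, 6.3]
opening: 0.603
grasp_force: 61.8
```

Call:
{"op": "play_rows", "data": {
  "plan": [
    [40,[0,0,-0.02],0],
    [40,[0,0,-0.06],0],
    [40,[0,0,-0.15],0],
    [40,[0,0,-0.25],0],
    [40,[0,0,-0.35],0],
    [40,[0,0,-0.35],0],
    [40,[0,0,-0.35],0]
  ]
}}

```text
time_s: 5.8
eef_pos: [0.5232, 0.2446, 0.1682]
eef_rot: [0.001, 0.625, 0.78, 0.002]
wrist_force: [0.3, -1.3, -2.2]
opening: 0.609
grasp_force: 63.1
```

```bash
python3 - <<'E'
from h import *
d=np.load('pics/w2.npz')['cl']
o=get_obs();print(o['opening'],o['grasp_force'],o['wrist_force'])
for nm in ['w1','w2']:
    Q=np.load(f'pics/{nm}.npz')['cl'].reshape(-1,3);k=(abs(Q[:,0]-.45)<.03)&(abs(Q[:,1]-(-.04 if nm=='w1' else .04))<.03);print('mat z',np.nanmedian(Q[k,2]),k.sum())
go([.49,.0,.15],102.6)
E
```

```text
0.6093565883118125 63.073378801345825 [ 0.25197871 -1.28911755 -2.16580784]
mat z 0.003147642561571462 2369
mat z 0.0030527813362700162 1689
t 5.8 tcp [0.5232 0.2446 0.1682] xyaw 102.61 shift [-0.5787 -0.2148  0.0445] turn 0.0001 q [13. 13. 94.  0. 73.  1.] tilt [0.004 0.001]
```

Call:
{"op": "play_rows", "data": {
  "plan": [
    [40,[-0.58,-0.215,0],0],
    [40,[-0.58,-0.215,0],0],
    [40,[-0.58,-0.215,0],0],
    [40,[-0.58,-0.215,0],0],
    [40,[-0.58,-0.215,0],0],
    [40,[-0.58,-0.215,0.1],0],
    [40,[-0.58,-0.215,0.2],0],
    [40,[-0.58,-0.215,0.3],0],
    [40,[-0.58,-0.215,0.33],0],
    [40,[-0.58,-0.215,0.33],0]
  ]
}}

```text
time_s: 6.8
eef_pos: [0.4862, -0.0002, 0.0313]
eef_rot: [-0.003, 0.625, 0.78, -0.001]
wrist_force: [-0.0, -0.6, -1.6]
opening: 0.599
grasp_force: 63.3
```

```bash
python3 - <<'E'
from h import *
go([.49,.0,.0240],102.6)
E
```

```text
t 6.8 tcp [ 4.862e-01 -2.000e-04  3.130e-02] xyaw 102.6 shift [-0.0017  0.0094  0.0183] turn 0.0 q [-14.  13. 112.  -0.  55. -27.] tilt [-0.0063  0.0016]
```

Call:
{"op": "play_rows", "data": {
  "plan": [
    [40,[0,0,0.01],0],
    [40,[0,0,0.018],0],
    [40,[0,0,0.018],0],
    [40,[0,0,0.018],0]
  ]
}}

```text
time_s: 7.2
eef_pos: [0.4897, -0.0009, 0.0275]
eef_rot: [0.001, 0.625, 0.781, 0.0]
wrist_force: [-0.9, 0.2, -1.7]
opening: 0.602
grasp_force: 63.4
```

Call:
{"op": "play_rows", "data": {
  "plan": [
    [40,[0,0,0.004],0],
    [40,[0,0,0.008],0],
    [40,[0,0,0.008],0]
  ]
}}

```text
time_s: 7.5
eef_pos: [0.4893, -0.0009, 0.0235]
eef_rot: [0.0, 0.625, 0.78, 0.0]
wrist_force: [0.4, -0.1, -0.3]
opening: 0.603
grasp_force: 63.5
```

Call:
{"op": "play_rows", "data": {
  "plan": [
    [55,[0,0,0],0],
    [70,[0,0,0],0],
    [85,[0,0,0],0],
    [85,[0,0,0],0],
    [85,[0,0,-0.1],0],
    [85,[0,0,-0.2],0],
    [85,[0,0,-0.3],0],
    [85,[0,0,-0.4],0],
    [85,[0,0,-0.4],0]
  ]
}}

```text
time_s: 8.4
eef_pos: [0.4929, -0.0017, 0.1896]
eef_rot: [0.005, 0.625, 0.781, 0.002]
wrist_force: [1.4, 0.6, 0.4]
opening: 0.998
grasp_force: 0.0
```

Call:
{"op": "play_rows", "data": {
  "plan": [
    [85,[0,0,0],0.1],
    [85,[0,0,0],0.2],
    [85,[0,0,0],0.5],
    [85,[0,0,0],0.5],
    [85,[0,0,0],0.5],
    [85,[0,0,0],0.5],
    [85,[0,0,0],0.5],
    [85,[0,0,0],0.5],
    [85,[0,0,0],0.5],
    [85,[0,0,0],0.5]
  ]
}}

```text
time_s: 9.4
eef_pos: [0.4886, -0.0007, 0.1825]
eef_rot: [-0.0, 0.99, 0.142, -0.0]
wrist_force: [-1.1, -0.2, -0.6]
opening: 0.996
grasp_force: 0.0
```

Call:
{"op": "play_rows", "data": {
  "plan": [
    [85,[-0.1,0,-0.1],0.05],
    [85,[-0.1,0,-0.1],0.05],
    [85,[-0.1,0,-0.1],0.05],
    [85,[-0.1,0,-0.1],0.05]
  ]
}}

```text
time_s: 9.8
eef_pos: [0.4507, -0.0122, 0.2227]
eef_rot: [-0.0, 0.998, 0.067, 0.0]
wrist_force: [0.9, -0.7, 0.2]
opening: 0.986
grasp_force: 0.0
```

```bash
python3 - <<'E'
from h import *
o=get_obs();c=camera('wrist');save(c,'w3.png');cl=cloud(c,o);np.savez('pics/w3',cl=cl)
m=cl.reshape(-1,3);m=m[(abs(m[:,0]-.49)<.05)&(abs(m[:,1])<.05)]
T=m[(m[:,2]>.0525)&(m[:,2]<.0575)];print('top',rect(T),np.median(T[:,2]),len(T))
T=m[(m[:,2]>.0578)&(m[:,2]<.062)];print('pad',rect(T),np.median(T[:,2]),len(T))
d=masks_of(c,'module')[:2];print([(x['conf'],x['rect']) for x in d])
go([.49,0,.03],12.6)
E
```

```text
top (array([ 0.4892, -0.0016]), (54.3, 30.0), 12.65) 0.054872852001182026 1198
pad (array([ 0.4893, -0.0017]), (23.0, 23.0), 58.37) 0.059064978153770764 421
[(0.97, [310.4, 133.8, 32.9, 60.3])]
t 9.9 tcp [ 0.4505 -0.012   0.2224] xyaw 7.71 shift [ 0.1023 -0.0162  0.4808] turn -0.0271 q [-17.  -7. 108.   0.  79.  66.] tilt [-0.0011  0.0005]
```

View pics/w3.png

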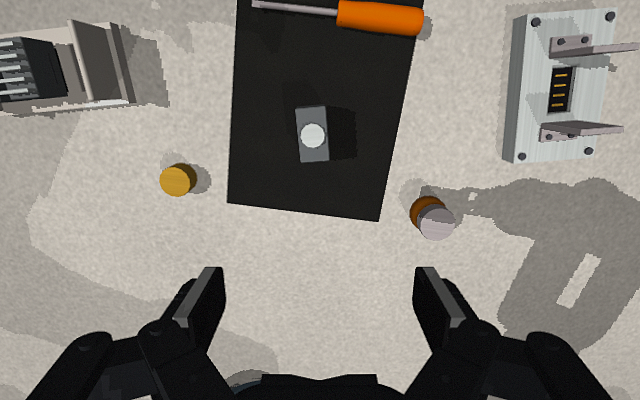

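The module stands upright on the mat at (310,134), top at 55 mm as expected, and nothing else has moved. Regrasp across the broad sides.

Call:
{"op": "play_rows", "data": {
  "plan": [
    [85,[0.1,0.01,0],-0.027],
    [85,[0.1,0.01,0.1],-0.027],
    [85,[0.1,0.01,0.2],-0.027],
    [85,[0.1,0.01,0.3],-0.027],
    [85,[0.1,0.01,0.3],-0.027],
    [85,[0.1,0.01,0.3],-0.027],
    [85,[0.1,0.01,0.3],-0.027]
  ]
}}

```text
time_s: 10.6
eef_pos: [0.4925, -0.0113, 0.1053]
eef_rot: [0.001, 0.994, 0.109, 0.001]
wrist_force: [0.3, -0.5, 0.2]
opening: 0.995
grasp_force: 0.0
```

```bash
python3 - <<'E'
from h import *
go([.4892,-.0016,.023],12.65)
E
```

```text
t 10.6 tcp [ 0.4925 -0.0113  0.1053] xyaw 12.54 shift [-0.0034 -0.0256  0.2058] turn -0.0006 q [-15.   7. 109.   0.  64.  62.] tilt [ 0.0031 -0.0008]
```

Call:
{"op": "play_rows", "data": {
  "plan": [
    [85,[-0.004,-0.026,0.02],0],
    [85,[-0.004,-0.026,0.1],0],
    [85,[-0.004,-0.026,0.2],0],
    [85,[-0.004,-0.026,0.205],0],
    [50,[-0.004,-0.026,0.205],0],
    [20,[-0.004,-0.026,0.205],0],
    [15,[-0.004,-0.026,0.205],0],
    [15,[-0.004,-0.026,0.205],0],
    [15,[-0.004,-0.026,0.205],0],
    [15,[-0.004,-0.026,0.205],0]
  ]
}}

```text
time_s: 11.6
eef_pos: [0.4885, -0.0015, 0.0233]
eef_rot: [0.001, 0.994, 0.109, 0.001]
wrist_force: [-1.8, 0.6, 8.9]
opening: 0.325
grasp_force: 59.0
```

Call:
{"op": "play_rows", "data": {
  "plan": [
    [15,[0,0,0],0],
    [15,[0,0,0],0],
    [15,[0,0,0],0]
  ]
}}

```text
time_s: 11.9
eef_pos: [0.4885, -0.0015, 0.0233]
eef_rot: [0.001, 0.994, 0.109, 0.001]
wrist_force: [-1.5, 1.0, 8.3]
opening: 0.329
grasp_force: 59.0
```

```bash
python3 - <<'E'
from h import *
o=get_obs();print(o['opening'],o['grasp_force'],o['wrist_force'])
go([.4892,-.0016,.18],12.65)
E
```

```text
0.3294258352311 59.00618255138397 [-1.48449659  0.95050842  8.29545773]
t 11.9 tcp [ 0.4885 -0.0015  0.0233] xyaw 12.52 shift [ 0.0027  0.0012 -0.3918] turn -0.0007 q [-14.  14. 112.   0.  54.  63.] tilt [ 0.003  -0.0007]
```

Call:
{"op": "play_rows", "data": {
  "plan": [
    [15,[0,0,-0.05],0],
    [15,[0,0,-0.15],0],
    [15,[0,0,-0.25],0],
    [15,[0,0,-0.35],0],
    [15,[0,0,-0.42],0],
    [15,[0,0,-0.42],0]
  ]
}}

```text
time_s: 12.5
eef_pos: [0.4901, -0.0019, 0.1948]
eef_rot: [0.002, 0.994, 0.109, 0.005]
wrist_force: [0.3, 0.2, -1.3]
opening: 0.327
grasp_force: 60.2
```

Call:
{"op": "play_rows", "data": {
  "plan": [
    [15,[0.054,0.66,0],0],
    [15,[0.054,0.66,0],0],
    [15,[0.054,0.66,0],0],
    [15,[0.054,0.66,0],0],
    [15,[0.054,0.66,0],0],
    [15,[0.054,0.66,0],0],
    [15,[0.054,0.66,0],0],
    [15,[0.054,0.66,0],0],
    [15,[0.054,0.66,0],0],
    [15,[0.054,0.66,0],0]
  ]
}}

```text
time_s: 13.5
eef_pos: [0.5652, -0.2525, 0.1893]
eef_rot: [-0.0, 0.994, 0.11, -0.0]
wrist_force: [0.5, 0.6, -1.3]
opening: 0.326
grasp_force: 60.2
```

```bash
python3 - <<'E'
from h import *
o=get_obs();c=camera('wrist');save(c,'w4.png');cl=cloud(c,o);np.savez('pics/w4',cl=cl)
P=cl.reshape(-1,3);P=P[~np.isnan(P[:,0])];P=P[(abs(P[:,0]-.57)<.1)&(abs(P[:,1]+.254)<.08)]
D=P[(P[:,2]>.022)&(P[:,2]<.030)];print('deck',rect(D),np.median(D[:,2]))
F=P[(P[:,2]>.016)&(P[:,2]<.0225)&(abs(P[:,0]-.57)<.03)&(abs(P[:,1]+.254)<.025)];print('floor',len(F), rect(F) if len(F)>9 else '')
C=P[(P[:,2]>.08)&(P[:,2]<.088)];print('cheek',rect(C),len(C))
print(o['opening'],o['grasp_force'])
go([.567,-.2554,.11],12.7)
c=camera('side');save(c,'s4.png')
E
```

```text
deck (array([ 0.568 , -0.2548]), (150.0, 90.3), 12.64) 0.026000269857767766
floor 945 (array([ 0.5658, -0.2552]), (44.6, 24.4), 13.76)
cheek (array([ 0.6023, -0.2474]), (39.2, 5.7), -77.42) 389
0.32569017065889966 60.23098111152649
t 13.55 tcp [ 0.5653 -0.2528  0.1895] xyaw 12.62 shift [0.0026 0.0074 0.1988] turn -0.0005 q [-35.  17.  86.   0.  77.  42.] tilt [0.0001 0.    ]
```

View pics/w4.png

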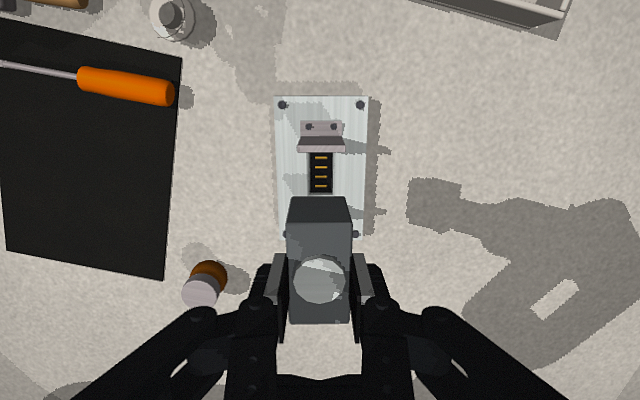

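The module is held upright at (319,260), and the recess shows at (320,172), free between the cheeks.

```bash
python3 - <<'E'
from h import *
cl=np.load('pics/w4.npz')['cl'];m=cl[190:325,288:352].reshape(-1,3);m=m[~np.isnan(m[:,0])]
h=np.histogram(m[:,2],bins=np.arange(.15,.24,.002));print(list(zip(np.round(h[1],3),h[0])))
m=cl[255:305,290:348].reshape(-1,3);zt=np.percentile(m[:,2],98);P=m[m[:,2]>zt-.002];print('pad',zt,rect(P),len(P))
m=cl[190:325,280:360].reshape(-1,3)
T=m[(m[:,2]>zt-.0055)&(m[:,2]<zt-.0028)];print('top',rect(T),np.median(T[:,2]),len(T))
A=np.c_[T[:,:2]-T[:,:2].mean(0),np.ones(len(T))];print('slope',np.linalg.lstsq(A,T[:,2],rcond=None)[0])
E
```

```text
[(np.float64(0.15), np.int64(0)), (np.float64(0.152), np.int64(0)), (np.float64(0.154), np.int64(0)), (np.float64(0.156), np.int64(0)), (np.float64(0.158), np.int64(0)), (np.float64(0.16), np.int64(0)), (np.float64(0.162), np.int64(0)), (np.float64(0.164), np.int64(0)), (np.float64(0.166), np.int64(0)), (np.float64(0.168), np.int64(0)), (np.float64(0.17), np.int64(0)), (np.float64(0.172), np.int64(0)), (np.float64(0.174), np.int64(0)), (np.float64(0.176), np.int64(0)), (np.float64(0.178), np.int64(0)), (np.float64(0.18), np.int64(1)), (np.float64(0.182), np.int64(53)), (np.float64(0.184), np.int64(64)), (np.float64(0.186), np.int64(62)), (np.float64(0.188), np.int64(66)), (np.float64(0.19), np.int64(67)), (np.float64(0.192), np.int64(71)), (np.float64(0.194), np.int64(71)), (np.float64(0.196), np.int64(77)), (np.float64(0.198), np.int64(80)), (np.float64(0.2), np.int64(75)), (np.float64(0.202), np.int64(85)), (np.float64(0.204), np.int64(84)), (np.float64(0.206), np.int64(93)), (np.float64(0.208), np.int64(94)), (np.float64(0.21), np.int64(86)), (np.float64(0.212), np.int64(96)), (np.float64(0.214), np.int64(103)), (np.float64(0.216), np.int64(108)), (np.float64(0.218), np.int64(329)), (np.float64(0.22), np.int64(3891)), (np.float64(0.222), np.int64(406)), (np.float64(0.224), np.int64(1773)), (np.float64(0.226), np.int64(113)), (np.float64(0.228), np.int64(29)), (np.float64(0.23), np.int64(20)), (np.float64(0.232), np.int64(13)), (np.float64(0.234), np.int64(13)), (np.float64(0.236), np.int64(3))]
pad nan (array([0., 0.]), (0.0, 0.0), 0.0) 0
top (array([0., 0.]), (0.0, 0.0), 0.0) nan 0
slope [0. 0. 0.]
  return _methods._mean(a, axis=axis, dtype=dtype,
  ret = ret.dtype.type(ret / rcount)
<stdin>:7: RuntimeWarning: Mean of empty slice.
  ret = um.true_divide(
```

```bash
python3 - <<'E'
from h import *
cl=np.load('pics/w4.npz')['cl'];tcp=np.array([.5653,-.2528])
m=cl[185:330,285:355].reshape(-1,3)
P=m[(m[:,2]>.2235)&(m[:,2]<.227)&(np.hypot(*(m[:,:2]-tcp).T)<.0155)];print('pad',cv2.minEnclosingCircle((P[:,:2]*1e3).astype(np.float32)),np.median(P[:,2]))
T=m[(m[:,2]>.2195)&(m[:,2]<.2228)];print('top',rect(T),np.median(T[:,2]),len(T))
A=np.c_[T[:,:2]-T[:,:2].mean(0),np.ones(len(T))];print('slope',np.linalg.lstsq(A,T[:,2],rcond=None)[0])
F=m[(m[:,2]>.185)&(m[:,2]<.215)];A=np.c_[F[:,1:]-F[:,1:].mean(0),np.ones(len(F))];print('front face x vs y,z',np.linalg.lstsq(A,F[:,0],rcond=None)[0],F.mean(0))
E
```

```text
pad ((565.7864990234375, -252.943603515625), 15.346521377563477) 0.22505925038834249
top (array([ 0.5664, -0.254 ]), (54.9, 31.3), 12.96) 0.22106096536608255 4476
slope [-0.0067477   0.01436448  0.22105354]
front face x vs y,z [-0.22459262  0.00267382  0.59231796] [ 0.59231796 -0.24724612  0.20137722]
```

Call:
{"op": "play_rows", "data": {
  "plan": [
    [15,[0.004,0.006,0.05],0],
    [15,[0.004,0.006,0.12],0],
    [15,[0.004,0.006,0.18],0],
    [15,[0.004,0.006,0.18],0],
    [15,[0.004,0.006,0.18],0],
    [15,[0.004,0.006,0.18],0]
  ]
}}

```text
time_s: 14.2
eef_pos: [0.5685, -0.2566, 0.1193]
eef_rot: [0.001, 0.994, 0.109, 0.001]
wrist_force: [1.1, 0.3, -0.6]
opening: 0.33
grasp_force: 60.2
```

```bash
python3 - <<'E'
from h import *
go([.5672,-.2550,.046],12.65)
E
```

```text
t 14.2 tcp [ 0.5685 -0.2566  0.1193] xyaw 12.54 shift [-0.0026 -0.0051  0.1831] turn -0.0006 q [-35.  21.  89.   0.  69.  42.] tilt [ 0.0024 -0.0017]
```

Call:
{"op": "play_rows", "data": {
  "plan": [
    [15,[-0.003,-0.005,0.05],0],
    [15,[-0.003,-0.005,0.1],0],
    [15,[-0.003,-0.005,0.1],0],
    [15,[-0.003,-0.005,0.1],0],
    [15,[-0.003,-0.005,0.1],0]
  ]
}}

```text
time_s: 14.7
eef_pos: [0.567, -0.2553, 0.0793]
eef_rot: [0.001, 0.994, 0.109, 0.001]
wrist_force: [0.7, -0.2, -1.9]
opening: 0.329
grasp_force: 60.2
```

```bash
python3 - <<'E'
from h import *
go([.5672,-.2550,.046],12.65)
o=get_obs();c=camera('wrist');cl=cloud(c,o)
go([.5672,-.2550,.046],12.65)
P=cl.reshape(-1,3);P=P[~np.isnan(P[:,0])];P=P[(abs(P[:,0]-.57)<.1)&(abs(P[:,1]+.254)<.08)]
D=P[(P[:,2]>.023)&(P[:,2]<.029)];print('deck',rect(D))
C=P[(P[:,2]>.083)&(P[:,2]<.088)&(P[:,0]>.58)];print('cheek',rect(C),len(C),np.median(C,0))
z=o['eef_pos'][2]+.0317;T=P[(abs(P[:,2]-z)<.0017)];T=T[np.hypot(*(T[:,:2]-o['eef_pos'][:2]).T)<.034];print('top',rect(T),len(T))
E
```

```text
t 14.7 tcp [ 0.567  -0.2553  0.0793] xyaw 12.52 shift [ 0.0005 -0.0007  0.0834] turn -0.0007 q [-35.  24.  91.  -0.  65.  42.] tilt [ 0.0026 -0.0018]
t 14.75 tcp [ 0.5669 -0.2552  0.0793] xyaw 12.52 shift [ 0.0006 -0.0006  0.0832] turn -0.0007 q [-35.  24.  91.   0.  65.  42.] tilt [ 0.0026 -0.0018]
deck (array([ 0.5828, -0.2516]), (119.3, 90.6), 12.71)
cheek (array([ 0.599 , -0.2478]), (39.8, 12.4), -77.13) 1163 [ 0.6014668  -0.24794375  0.08589279]
top (array([ 0.5677, -0.2562]), (55.5, 53.0), 12.47) 4634
```

Call:
{"op": "play_rows", "data": {
  "plan": [
    [15,[0,-0.001,0.03],0],
    [15,[0,-0.001,0.06],0],
    [15,[0,-0.001,0.073],0],
    [15,[0,-0.001,0.073],0],
    [15,[0,-0.001,0.076],0],
    [15,[0,-0.001,0.08],0],
    [15,[0,-0.001,0.084],0],
    [15,[0,-0.001,0.087],0],
    [15,[0,-0.001,0.087],0]
  ]
}}

```text
time_s: 15.65
eef_pos: [0.5656, -0.254, 0.0423]
eef_rot: [-0.0, 0.994, 0.109, -0.0]
wrist_force: [0.8, 0.6, -2.3]
opening: 0.329
grasp_force: 60.2
```

Call:
{"op": "play_rows", "data": {
  "plan": [
    [15,[0,0,0.002],0],
    [15,[0,0,0.003],0],
    [15,[0,0,0.003],0],
    [15,[0,0,0.003],0]
  ]
}}

```text
time_s: 16.05
eef_pos: [0.5657, -0.2541, 0.0413]
eef_rot: [0.0, 0.994, 0.109, 0.0]
wrist_force: [-0.2, 0.3, -1.7]
opening: 0.327
grasp_force: 60.2
```

Call:
{"op": "play_rows", "data": {
  "plan": [
    [45,[0,0,0],0],
    [70,[0,0,0],0],
    [85,[0,0,0],0],
    [85,[0,0,0],0],
    [85,[0,0,-0.1],0],
    [85,[0,0,-0.2],0],
    [85,[0,0,-0.3],0],
    [85,[0,0,-0.4],0],
    [85,[-0.1,0,-0.42],0],
    [85,[-0.1,0,-0.42],0]
  ]
}}

```text
time_s: 17.05
eef_pos: [0.5251, -0.264, 0.2119]
eef_rot: [0.002, 0.994, 0.108, 0.001]
wrist_force: [0.3, 0.5, -0.6]
opening: 0.997
grasp_force: 0.0
```

```bash
cat > look.py <<'E'
from h import *
import sys
o=get_obs();c=camera('wrist');save(c,sys.argv[1]);cl=cloud(c,o)
P=cl.reshape(-1,3);P=P[~np.isnan(P[:,0])];P=P[(abs(P[:,0]-.57)<.1)&(abs(P[:,1]+.254)<.08)]
D=P[(P[:,2]>.023)&(P[:,2]<.029)];print('deck',rect(D),np.median(D[:,2]))
Q=P[np.hypot(P[:,0]-.567,P[:,1]+.2545)<.034]
h=np.histogram(Q[:,2],bins=np.arange(.055,.09,.001));print([(round(a,3),int(n)) for a,n in zip(h[1],h[0]) if n>40])
zt=h[1][np.argmax(h[0])]+.0005;T=Q[abs(Q[:,2]-zt)<.0015];print('top',rect(T),np.median(T[:,2]))
A=np.c_[T[:,:2]-T[:,:2].mean(0),np.ones(len(T))];print('slope',np.linalg.lstsq(A,T[:,2],rcond=None)[0])
Pd=Q[(Q[:,2]>zt+.0025)&(Q[:,2]<zt+.0055)];Pd=Pd[np.hypot(*(Pd[:,:2]-T[:,:2].mean(0)).T)<.016];print('pad',Pd.mean(0),len(Pd))
go([.567,-.2548,.09],12.65)
E
python3 look.py w5.png
```

```text
deck (array([ 0.5674, -0.2548]), (149.8, 90.5), 12.56) 0.026072534230753452
[(np.float64(0.07), 184), (np.float64(0.071), 639), (np.float64(0.072), 515), (np.float64(0.073), 87), (np.float64(0.074), 59), (np.float64(0.075), 262), (np.float64(0.076), 203), (np.float64(0.077), 44)]
top (array([ 0.5643, -0.2544]), (58.3, 29.7), 13.08) 0.07177337593737285
slope [-0.0001785  -0.000552    0.07174549]
pad [ 0.566649   -0.25421055  0.0757825 ] 506
t 17.1 tcp [ 0.5259 -0.2633  0.2105] xyaw 12.43 shift [0.1045 0.0008 0.3014] turn -0.0012 q [-38.  12.  90.  -0.  78.  39.] tilt [ 0.0014 -0.0013]
```

View pics/w5.png

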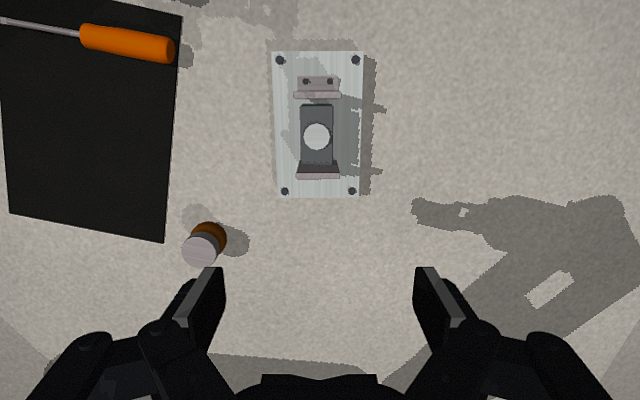

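The module stands upright in the recess at (317,137), 6 mm proud as expected. Now press on the pad with shut fingers.

Call:
{"op": "play_rows", "data": {
  "plan": [
    [0,[0.103,-0.001,0],0],
    [0,[0.103,-0.001,0],0],
    [0,[0.103,-0.001,0.1],0],
    [0,[0.103,-0.001,0.2],0],
    [0,[0.103,-0.001,0.28],0],
    [0,[0.103,-0.001,0.3],0],
    [0,[0.103,-0.001,0.3],0],
    [0,[0.103,-0.001,0.3],0],
    [0,[0.103,-0.001,0.3],0]
  ]
}}

```text
time_s: 18.0
eef_pos: [0.5683, -0.2544, 0.0917]
eef_rot: [0.001, 0.994, 0.109, 0.002]
wrist_force: [-0.0, 0.4, 0.5]
opening: 0.0
grasp_force: 0.0
```

```bash
python3 - <<'E'
from h import *
go([.5667,-.2544,.077],12.65)
E
```

```text
t 18.0 tcp [ 0.5683 -0.2544  0.0917] xyaw 12.52 shift [-0.004  -0.001   0.0367] turn -0.0007 q [-35.  23.  90.   0.  66.  42.] tilt [ 0.0033 -0.0023]
```

Call:
{"op": "play_rows", "data": {
  "plan": [
    [0,[-0.003,0,0.02],0],
    [0,[-0.003,0,0.03],0],
    [0,[-0.003,0,0.035],0],
    [0,[-0.003,0,0.038],0],
    [0,[-0.003,0,0.041],0],
    [0,[-0.003,0,0.043],0],
    [0,[-0.003,0,0.043],0]
  ]
}}

```text
time_s: 18.7
eef_pos: [0.5656, -0.2537, 0.072]
eef_rot: [-0.0, 0.994, 0.109, -0.0]
wrist_force: [0.3, -0.7, -0.2]
opening: -0.001
grasp_force: 0.0
```

Call:
{"op": "play_rows", "data": {
  "plan": [
    [0,[0,0,0.002],0],
    [0,[0,0,0.004],0],
    [0,[0,0,0.004],0]
  ]
}}

```text
time_s: 19.0
eef_pos: [0.5655, -0.2536, 0.0704]
eef_rot: [-0.0, 0.994, 0.109, -0.0]
wrist_force: [0.1, 0.7, 0.1]
opening: 0.001
grasp_force: 0.0
```

```bash
python3 look.py w6.png
```

```text
deck (array([ 0.5675, -0.2551]), (150.7, 90.8), 12.72) 0.0260456355979021
[(np.float64(0.067), 43), (np.float64(0.069), 44), (np.float64(0.07), 207), (np.float64(0.071), 1118), (np.float64(0.072), 820), (np.float64(0.073), 77), (np.float64(0.074), 92), (np.float64(0.075), 472), (np.float64(0.076), 351)]
top (array([ 0.5747, -0.2524]), (37.8, 30.0), 12.59) 0.07183391395998681
slope [-0.00289957 -0.00057357  0.07178855]
pad [ 0.57175352 -0.25309314  0.07578762] 696
t 19.05 tcp [ 0.5656 -0.2537  0.0704] xyaw 12.52 shift [ 0.0028  0.0036 -0.0489] turn -0.0007 q [-35.  24.  91.   0.  64.  42.] tilt [-0.0001  0.0001]
```

View pics/w6.png

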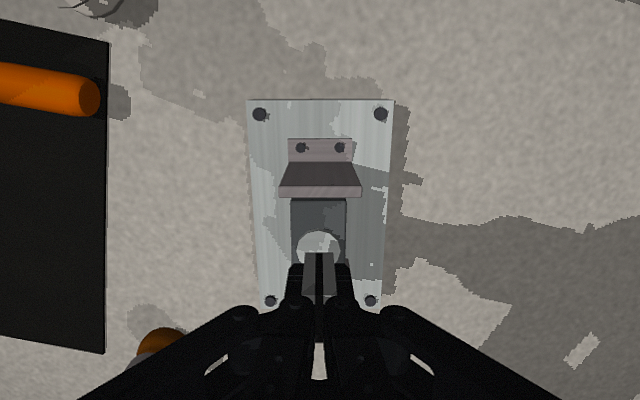

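The module is still 6 mm proud; the fingertips hover over the pad at (318,255). Keep lowering in small steps and watch the force.

Call:
{"op": "play_rows", "data": {
  "plan": [
    [0,[0,0,0.0025],0],
    [0,[0,0,0.005],0],
    [0,[0,0,0.005],0]
  ]
}}

```text
time_s: 19.35
eef_pos: [0.5655, -0.2536, 0.0683]
eef_rot: [-0.0, 0.994, 0.109, -0.0]
wrist_force: [0.1, -0.2, 0.3]
opening: 0.001
grasp_force: 0.0
```

Call:
{"op": "play_rows", "data": {
  "plan": [
    [0,[0,0,0.0025],0],
    [0,[0,0,0.005],0],
    [0,[0,0,0.005],0]
  ]
}}

```text
time_s: 19.65
eef_pos: [0.5655, -0.2536, 0.0663]
eef_rot: [-0.0, 0.994, 0.109, -0.0]
wrist_force: [0.9, 0.3, -0.6]
opening: 0.001
grasp_force: 0.0
```

```bash
python3 look.py w7.png; python3 - <<'E'
from h import *
o=get_obs();c=camera('wrist');cl=cloud(c,o)
# finger heights along centre columns, rows near tip
for r in range(235,345,8): print(r,np.round(cl[r,[305,311,326,332]]-o['eef_pos'],3)[:,[0,2]].tolist())
E
```

```text
deck (array([ 0.5675, -0.2551]), (150.2, 90.6), 12.67) 0.026035378402318593
[(np.float64(0.07), 249), (np.float64(0.071), 1130), (np.float64(0.072), 811), (np.float64(0.073), 88), (np.float64(0.074), 86), (np.float64(0.075), 416), (np.float64(0.076), 321)]
top (array([ 0.5751, -0.2523]), (37.0, 30.1), 12.8) 0.0718096053175034
slope [-0.00135378 -0.00147268  0.07176935]
pad [ 0.57236895 -0.25288142  0.0757851 ] 642
t 19.7 tcp [ 0.5656 -0.2536  0.0664] xyaw 12.52 shift [ 0.0029  0.0036 -0.0591] turn -0.0007 q [-35.  25.  91.   0.  64.  42.] tilt [-0.0002  0.0001]
235 [[0.008, 0.006], [0.01, 0.009], [0.012, 0.009], [0.012, 0.006]]
243 [[0.006, 0.01], [0.006, 0.009], [0.008, 0.01], [0.008, 0.008]]
251 [[0.001, 0.009], [0.001, 0.008], [0.004, 0.01], [0.004, 0.01]]
259 [[0.01, 0.034], [0.011, 0.034], [0.012, 0.034], [0.012, 0.033]]
267 [[0.01, 0.041], [0.011, 0.041], [0.012, 0.041], [0.012, 0.041]]
275 [[0.01, 0.047], [0.01, 0.047], [0.011, 0.047], [0.012, 0.047]]
283 [[0.01, 0.053], [0.01, 0.053], [0.012, 0.054], [0.013, 0.054]]
291 [[0.01, 0.059], [0.01, 0.059], [0.011, 0.058], [0.012, 0.059]]
299 [[0.011, 0.065], [0.008, 0.061], [0.01, 0.061], [0.012, 0.064]]
307 [[0.011, 0.07], [0.011, 0.069], [0.013, 0.07], [0.013, 0.07]]
315 [[0.011, 0.074], [0.012, 0.075], [0.013, 0.075], [0.012, 0.073]]
323 [[0.011, 0.079], [0.009, 0.074], [0.01, 0.075], [0.012, 0.077]]
331 [[0.011, 0.081], [0.003, 0.071], [0.004, 0.072], [0.012, 0.081]]
339 [[0.014, 0.089], [-0.001, 0.071], [0.001, 0.072], [0.016, 0.089]]
```

Call:
{"op": "play_rows", "data": {
  "plan": [
    [0,[0,0,0.003],0],
    [0,[0,0,0.006],0],
    [0,[0,0,0.009],0],
    [0,[0,0,0.01],0],
    [0,[0,0,0.01],0]
  ]
}}

```text
time_s: 20.25
eef_pos: [0.5655, -0.2537, 0.0623]
eef_rot: [-0.0, 0.994, 0.109, -0.0]
wrist_force: [-0.7, -0.9, 0.2]
opening: -0.001
grasp_force: 0.0
```

```bash
python3 - <<'E'
from h import *
cl=np.load('pics/w4.npz')['cl']
for r in range(245,310,6): print(r,[np.round(cl[r,k]-[.5653,-.2528,.1895],3).tolist() for k in (276,284,355,362)])
c=camera('side');s=c['image'][100:220,300:460];cv2.imwrite('pics/s7.png',cv2.resize(cv2.cvtColor(s,cv2.COLOR_RGB2BGR),(800,600),interpolation=cv2.INTER_CUBIC))
E
```

```text
245 [[-0.101, 0.028, -0.19], [-0.099, 0.019, -0.189], [-0.08, -0.063, -0.189], [-0.078, -0.071, -0.189]]
251 [[-0.109, 0.027, -0.19], [-0.107, 0.018, -0.191], [-0.088, -0.065, -0.19], [-0.086, -0.073, -0.189]]
257 [[0.007, 0.02, 0.032], [0.008, 0.017, 0.033], [0.014, -0.015, 0.031], [0.015, -0.018, 0.031]]
263 [[0.007, 0.02, 0.037], [0.008, 0.016, 0.037], [0.014, -0.014, 0.037], [0.015, -0.017, 0.037]]
269 [[0.007, 0.019, 0.042], [0.008, 0.016, 0.043], [0.014, -0.013, 0.042], [0.015, -0.016, 0.043]]
275 [[0.007, 0.018, 0.047], [0.008, 0.015, 0.048], [0.014, -0.013, 0.047], [0.014, -0.016, 0.046]]
281 [[0.007, 0.018, 0.051], [0.006, 0.015, 0.049], [0.014, -0.013, 0.051], [0.015, -0.015, 0.052]]
287 [[0.007, 0.017, 0.055], [0.004, 0.014, 0.049], [0.013, -0.013, 0.054], [0.015, -0.015, 0.056]]
293 [[0.007, 0.017, 0.06], [0.001, 0.014, 0.05], [0.012, -0.013, 0.057], [0.015, -0.014, 0.061]]
299 [[0.007, 0.017, 0.062], [-0.001, 0.013, 0.051], [0.01, -0.013, 0.057], [0.013, -0.015, 0.061]]
305 [[0.004, 0.016, 0.062], [-0.003, 0.013, 0.052], [0.008, -0.014, 0.058], [0.01, -0.015, 0.061]]
```

View pics/s7.png

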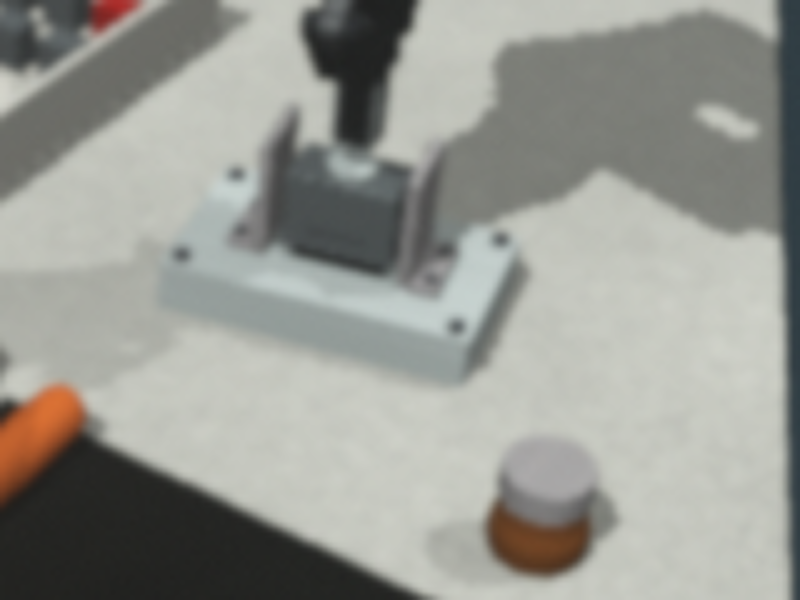

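The side picture shows the fingertips (crop 355,140) still hovering slightly above the pad (350,165), so the real tips stand higher than the TCP reading. Continue in 4 mm steps.

Call:
{"op": "play_rows", "data": {
  "plan": [
    [0,[0,0,0.0025],0],
    [0,[0,0,0.005],0],
    [0,[0,0,0.0075],0],
    [0,[0,0,0.01],0],
    [0,[0,0,0.01],0]
  ]
}}

```text
time_s: 20.8
eef_pos: [0.5655, -0.2536, 0.0583]
eef_rot: [-0.0, 0.994, 0.109, -0.0]
wrist_force: [-0.0, -0.8, -0.4]
opening: 0.0
grasp_force: 0.0
```

Call:
{"op": "play_rows", "data": {
  "plan": [
    [0,[0,0,0.0025],0],
    [0,[0,0,0.005],0],
    [0,[0,0,0.0075],0],
    [0,[0,0,0.0075],0]
  ]
}}

```text
time_s: 21.2
eef_pos: [0.5655, -0.2536, 0.0553]
eef_rot: [-0.0, 0.994, 0.109, -0.0]
wrist_force: [-0.0, -0.5, 0.3]
opening: 0.0
grasp_force: 0.0
```

Call:
{"op": "play_rows", "data": {
  "plan": [
    [0,[0,0,0.0025],0],
    [0,[0,0,0.005],0],
    [0,[0,0,0.0075],0],
    [0,[0,0,0.0075],0]
  ]
}}

```text
time_s: 21.6
eef_pos: [0.5656, -0.2537, 0.0524]
eef_rot: [-0.0, 0.994, 0.109, -0.0]
wrist_force: [-0.3, -0.7, -0.3]
opening: -0.002
grasp_force: 0.0
```

Call:
{"op": "play_rows", "data": {
  "plan": [
    [0,[0,0,0.0025],0],
    [0,[0,0,0.005],0],
    [0,[0,0,0.0075],0],
    [0,[0,0,0.0075],0]
  ]
}}

```text
time_s: 22.0
eef_pos: [0.5658, -0.2538, 0.0497]
eef_rot: [0.0, 0.994, 0.109, 0.0]
wrist_force: [-0.7, -0.3, 3.9]
opening: 0.003
grasp_force: 2.1
```

```bash
python3 look.py w8.png | head -3;python3 - <<'E'
from h import *
o=get_obs();c=camera('wrist');cl=cloud(c,o)
for r in range(215,285,4): print(r,np.round(cl[r,[305,332]]-o['eef_pos'],3)[:,[0,2]].tolist())
E
```

```text
deck (array([ 0.5732, -0.2537]), (138.9, 90.8), 12.56) 0.026058230868884924
[(np.float64(0.067), 77), (np.float64(0.068), 816), (np.float64(0.069), 1288), (np.float64(0.07), 230), (np.float64(0.071), 46), (np.float64(0.072), 128), (np.float64(0.073), 163), (np.float64(0.08), 59), (np.float64(0.081), 52), (np.float64(0.082), 65), (np.float64(0.083), 56), (np.float64(0.084), 79), (np.float64(0.085), 108), (np.float64(0.086), 78), (np.float64(0.087), 73), (np.float64(0.088), 72)]
top (array([ 0.5786, -0.2516]), (29.8, 29.0), -76.89) 0.06922665568077037
215 [[0.025, 0.02], [0.028, 0.021]]
219 [[0.023, 0.019], [0.025, 0.019]]
223 [[nan, nan], [0.024, 0.02]]
227 [[0.019, 0.019], [0.021, 0.019]]
231 [[0.016, 0.019], [0.019, 0.019]]
235 [[0.014, 0.019], [0.018, 0.02]]
239 [[0.013, 0.02], [0.016, 0.02]]
243 [[0.01, 0.02], [0.013, 0.019]]
247 [[0.009, 0.022], [0.012, 0.021]]
251 [[0.008, 0.024], [0.011, 0.023]]
255 [[0.009, 0.029], [0.012, 0.03]]
259 [[0.01, 0.034], [0.013, 0.035]]
263 [[0.01, 0.038], [0.012, 0.038]]
267 [[0.01, 0.042], [0.012, 0.041]]
271 [[0.009, 0.044], [0.012, 0.044]]
275 [[0.009, 0.046], [0.012, 0.048]]
279 [[0.01, 0.05], [0.013, 0.051]]
283 [[0.01, 0.054], [0.012, 0.053]]
```

Contact: the plate is moving (top at 69 mm, flush at 66 mm), with a force of about 4 N.

Call:
{"op": "play_rows", "data": {
  "plan": [
    [0,[0,0,0.0015],0],
    [0,[0,0,0.003],0],
    [0,[0,0,0.0045],0],
    [0,[0,0,0.006],0],
    [0,[0,0,0.006],0]
  ]
}}

```text
time_s: 22.6
eef_pos: [0.5657, -0.2537, 0.047]
eef_rot: [0.0, 0.994, 0.109, 0.0]
wrist_force: [-0.2, -0.3, 3.8]
opening: 0.0
grasp_force: 1.9
```

Call:
{"op": "play_rows", "data": {
  "plan": [
    [0,[0,0,0.001],0],
    [0,[0,0,0.002],0],
    [0,[0,0,0.002],0]
  ]
}}

```text
time_s: 22.9
eef_pos: [0.5657, -0.2538, 0.0465]
eef_rot: [0.0, 0.994, 0.109, 0.0]
wrist_force: [-0.5, -0.1, 6.0]
opening: 0.005
grasp_force: 2.8
```

```bash
python3 look.py w9.png | sed -n 3,4p
```

```text
top (array([ 0.5777, -0.2518]), (29.7, 28.7), -77.19) 0.0660743754437375
slope [0.00133083 0.00171729 0.06611114]
```

Call:
{"op": "play_rows", "data": {
  "plan": [
    [0,[0,0,0.0015],0],
    [0,[0,0,0.0025],0],
    [0,[0,0,0.0025],0]
  ]
}}

```text
time_s: 23.25
eef_pos: [0.5658, -0.2538, 0.0464]
eef_rot: [0.0, 0.994, 0.109, 0.0]
wrist_force: [-5.0, 1.3, 12.2]
opening: -0.006
grasp_force: 6.0
```

The force rises to 12 N without travel, so the housing is flush. Lift off and check.

Call:
{"op": "play_rows", "data": {
  "plan": [
    [0,[0,0,-0.02],0],
    [0,[0,0,-0.1],0],
    [0,[0,0,-0.2],0],
    [0,[0,0,-0.3],0],
    [0,[0,0,-0.4],0],
    [0,[-0.1,0,-0.42],0],
    [0,[-0.1,0,-0.42],0],
    [0,[-0.1,0,-0.42],0],
    [0,[-0.1,0,-0.42],0]
  ]
}}

```text
time_s: 24.15
eef_pos: [0.5266, -0.2619, 0.2122]
eef_rot: [-0.001, 0.994, 0.109, -0.0]
wrist_force: [-0.9, -0.3, 0.8]
opening: 0.004
grasp_force: 0.0
```

```bash
python3 look.py w10.png; python3 -c "
from bench import *
o=get_obs();print(o['wrist_force'],abs(o['dq']).max())"
```

```text
deck (array([ 0.5674, -0.255 ]), (149.6, 90.3), 12.61) 0.026068172612149665
[(np.float64(0.064), 136), (np.float64(0.065), 532), (np.float64(0.066), 554), (np.float64(0.067), 135), (np.float64(0.068), 50), (np.float64(0.069), 232), (np.float64(0.07), 220), (np.float64(0.071), 42)]
top (array([ 0.5642, -0.2546]), (57.7, 29.6), 12.21) 0.06610529945500387
slope [ 0.00025112 -0.00242294  0.06614766]
pad [ 0.56661268 -0.25410359  0.07007748] 468
t 24.2 tcp [ 0.5267 -0.2619  0.2121] xyaw 12.53 shift [0.1026 0.0051 0.3052] turn -0.0007 q [-38.  12.  90.   0.  78.  39.] tilt [-0.0012  0.0013]
[-0.25674147 -0.27653311 -0.12606189] 0.0059832033415767975
```

Flush (top at 66.1 mm), level, within about 1.2 mm of the recess centre, and released.

```bash
python3 -c "
from bench import *
print(hand_in())"
```

```text
the job is handed in; nothing more can be done
None
```

I took the grey padded module from the rack, stood it on the mat, regripped it and pressed it flush into the carrier (12 N at the last reading). I handed the job in at about 24 s; the hand-in gave no verdict.

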